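Tighten the beam balance's lock ring with the pin spanner, then try the beam

ROBOT

A 6-joint arm with a two-finger parallel gripper is mounted at the origin on the work surface. World frame = base frame: x ahead of the robot, y to its left, z up, the work surface at z = 0. Lengths are in mm, angles in rad, forces in N, time in s.
With the tool pointing down it reaches from about 350 to 775 mm from the base axis. Payload 5.5 kg.
Tool frame: the origin (TCP) lies between the finger pads; the fingertips stand 22 mm ahead of it and the grasp point (between the pads) lies 3 mm ahead of it; z points along the fingers, y is the line along which they close (so a half turn about z gives the same grasp; the last joint's range is limited). The gripper opens to 85 mm and grips with 20 to 120 N. Pads are 22 mm wide; open, the fingers measure 114 mm over their backs; the gripper's body (76 mm by 85 mm) begins 54 mm behind the grasp point. The pads swing forward as they close: fully open they stand 13 mm farther back than shut.
Start: joints at [-1.344, 0.313, 0.046, 1.304, 0, 1.431], TCP at [206.211, -536.797, 216.723] pointing down, gripper open.
Joint ranges: [-2.76, 2.76], [-0.86, 1.69], [-1.03, 1.26], [-2.2, 2.34], [-1.47, 1.5], [-3.14, 3.14]. Speed limits (rad/s): [2.57, 2.57, 3.14, 3.14, 3.14, 3.14].

INTERFACE

Orientations are given as a 3x3 rotation matrix whose columns are the frame's x, y, z axes.
In Python, from bench import get_state, read_camera, camera_model, finish_job gives the robot as it stands.
- The arm moves only by the tool jog_arm, never from a script. Its argument "plan" is text: rows parted by semicolons, each of 7 numbers parted by spaces: the gripper command: -1 is fully open, 1 is shut, values between are in proportion, then the shift along the world's x, y, z each as a share of 0.025 m, from -1 to 1, then the turn, a rotation vector about the world's x, y, z each as a share of 0.08 rad, from -1 to 1. A call has 1 to 8 rows; each row shifts and turns the commanded pose from where the row before left it; what a row does not reach is not made up. A row lasts 1/8 s, in which the tool goes at most 62.5 mm and 10.7 degrees, less where a joint would pass 70% of its speed; a pose out of reach is approached as far as the arm can. A call with a number of a shift or a turn outside -1 to 1 is refused whole. A call with a gripper value outside its range is refused whole. The fingers move at their own pace and stop on an object; "newtons" is the grip in N (left out, the last holds). Time passes only in rows, so rows that do not move let the fingers close. It gives the time, the measured TCP pose, the force, the opening and the grip force at its end, in the units of the state.
- get_state(): the state, without advancing time (a new reading comes with each control period).
- read_camera(name): name is "side" or "top"; returns (picture, depth): 400x640x3 uint8, red, green, blue; 400x640 float32, mm along the optical axis (not along the pixel's ray), 0 where there is no reading.
- camera_model(name): a dict with "camera_matrix" (3x3 intrinsics, pixels), "eye" and "orientation" of the camera in the world. Camera axes: x right, y down, z forward; pixel columns grow to the right and rows downward; lengths in mm; the calibration is good to about 2 mm. A picture is of the moment at which its call begins. camera_model takes no time and is no camera call.
- finish_job(): hands the job in; it is judged then, once.
The state is a dict: "t": time; "joint_pos": joint angles; "joint_velocities": joint speeds; "joint_torque": joint torques, N m; "tool_pos": TCP position; "eef_rot": TCP orientation; "force": force on the tool from outside, world axes, zero at the start; "torque": the same for the moment, N m; "width": finger opening in mm; "grip_force": force on a finger pad.
Only numpy, scipy, OpenCV 4.12 (cv2) and the standard library are available. Lean on these libraries where they do the work, as an engineer would, in place of code of your own. Each camera call takes 0.05 s, during which the arm holds its last target. There are 200 camera calls.

TASK

The brass lock ring on the sloping face of the beam balance has worked loose: while the beam is still arrested, take the orange-handled pin spanner from its blue rack, seat both its pins in the ring's two holes and turn the ring clockwise (as you face it) right up to its stop. Put the spanner back in its rack, bar flat on the rails with the pins hanging between them, then swing the red-knobbed arrest lever fully over, away from you, to release the beam, leave it released for about two seconds, and swing the lever fully back so that the beam is arrested again. Turn the ring only with the spanner, never touch the beam itself, and leave the jars and other things on the bench where they stand.

Things in the scene. Friction and masses are not known exactly. Their poses are not given: they have to be found in the camera images.
- ring_face (a point): Middle of the outer face of the brass lock ring on the balance's sloping front: 112 mm wide, 16 mm thick, two round holes 15 mm wide and 16 mm deep, centred 36 mm either side of the middle. The frame turns with the ring: x runs through both holes; z is the turning axis, out of the face, leaning 32 degrees from vertical towards the robot. About 124 mm above the bench.
- lock_ring (a joint): Angle of the lock ring, rad: grows as the ring turns clockwise, seen facing it (a negative turn about z of ring_face); loose at the start (0 to 0.4), hard stop at 1.2 = fully tight. It stays where it is left; turning takes about 0.25 N m.
- spanner_handle (a point): Middle of the pin spanner's orange upright handle, 40 mm along x, 18 mm along y (grip across this), 80 mm along z. z points up, away from the pins. Under the handle a steel bar 100 (x) x 36 x 12 mm, its underside 52 mm below this point; from it two pins, 10 mm thick, 14 mm long, tapered tips, stick down at x = +36 and -36 mm. Same after a half turn about z. 0.25 to 0.42 kg.
- spanner: The whole loose pin spanner; origin midway between the two pin tips, 66 mm below spanner_handle; same axes.
- spanner_foot (a point): Middle of the underside of the spanner's bar (52 mm below spanner_handle), the face that comes to lie on the ring or on the rack's rails; same axes.
- pin_a (a point): Tip of the spanner's pin on its +x side.
- pin_b (a point): Tip of the spanner's pin on its -x side.
- rack_top (a point): Spanner rack, fixed: two blue rails 130 mm long (along x), 19 mm wide, 18 mm apart (along y), tops 28 mm above the bench. This point is the middle of the gap, level with the rail tops. The spanner stands in it with its bar along x, flat on both rails, spanner_foot at this point, pins hanging in the gap.
- arrest (a joint): Arrest lever angle, rad: 0 = leaning to the robot side, beam arrested; 1.0 = fully over to the far side, beam released. Stays where it is left; the knob moves with about 1 N. It turns about the balance's y axis.
- arrest_tip (a point): Centre of the lever's red ball knob, 26 mm wide, on a 10 mm rod, 85 mm from its pivot, which is 40 mm above the bench under mid-swing. From 0 to 1.0 the knob travels 81 mm along +x of the balance, 115 mm high at both ends, 125 mm half-way. It stands at the balance's left (+y) side on a dark block 70 mm long (x), 50 mm wide, up to 43 mm high.
- balance: Fixed white beam balance; origin on the bench below the ring; x points from its sloping front to its back, y to its left, z up. Base 240 mm wide; rear housing up to 140 mm high; post with the beam up to 280 mm high at x = 145 mm; lever pivot at x = -10, y = 185 mm.
- beam (a joint): Angle of the beam, rad: 0 = level, arrested; about 0.14 = released, pan side (right) dipped. It follows the lever (0.14 times its angle) and bobs briefly. The beam is 210 mm long along y, 262 mm above the bench at x = 115 mm of the balance.
- jar_red: Clear jar with a red lid, 72 mm wide, 110 mm tall; bystander, origin at its underside
- jar_white: Clear jar with a white lid and a blue band, 66 mm wide, 95 mm tall; bystander, origin at its underside
- bottle_white: White bottle with a red cap, 60 mm wide, 130 mm tall; bystander, origin at its underside
- tub_green: Green upturned tub, 84 mm wide, 70 mm tall; bystander, origin at its underside
- sample_pan: Flat aluminium sample pan, 94 mm wide, 12 mm tall; bystander, origin at its underside
- spoon: Spoon with a blue handle, 180 mm long, lying flat; bystander, origin at its underside
- brush: Brush with a wooden handle, 170 mm long, lying flat; bystander, origin at its underside
Things that resemble listed ones, but are neither listed nor needed, are in the scene too. Leave any purple look-alike of the part that bears rack_top alone.

How it is judged (in metres and radians):
On the way, in this order (a step that is already met when the one before it is completed fails the run):
1. both pins at least 8 mm deep in the ring's holes before the ring has been turned (lock_ring below 0.55) (z of each of pin_a, pin_b in the frame of ring_face below -0.008 m and distance between spanner_foot and ring_face below 0.012 m and value of joint lock_ring below 0.55 rad), for 0.1 s.
2. ring turned clockwise to its stop (lock_ring above 1.13) with both pins still in (z of each of pin_a, pin_b in the frame of ring_face below -0.008 m and distance between spanner_foot and ring_face below 0.012 m and value of joint lock_ring above 1.13 rad), for 0.1 s.
3. spanner back in its rack, bar on the rails, let go (linear speed of spanner below 0.02 m/s and horizontal distance between spanner_foot and rack_top below 0.03 m and z of spanner_foot in the frame of rack_top below 0.004 m and angle between spanner_foot's own z axis and vertical below 0.1 rad and contact force between the fingers and spanner below 0.2 N), for 0.2 s.
4. lever over (arrest above 0.85) and beam dipped (above 0.1) for 1 s (value of joint arrest above 0.85 rad and value of joint beam above 0.1 rad), for 1 s.
5. lever back (arrest below 0.12) and beam level (value of joint arrest below 0.12 rad and value of joint beam between -0.03 and 0.03 rad and velocity of joint beam between -0.2 and 0.2 rad/s), for 0.2 s.
At the end, for the whole second after the job is handed in: Ring at its stop (lock_ring above 1.13); spanner standing still in its rack, bar on the rails (within 4 mm in height, 30 mm along, 0.1 rad upright); lever back (arrest below 0.12) and beam level within 0.03 rad and quiet (all of step 5 and value of joint lock_ring above 1.13 rad and linear speed of spanner below 0.02 m/s and horizontal distance between spanner_foot and rack_top below 0.03 m and z of spanner_foot in the frame of rack_top below 0.004 m and angle between spanner_foot's own z axis and vertical below 0.1 rad); the robot touches nothing.
It fails at once if beam released before the ring is tight (value of joint arrest above 0.3 rad and value of joint lock_ring below 1.13 rad).
It fails at once if robot touches the beam (contact force between any of the fingers, the arm and beam above 0.5 N).
It fails at once if robot touches the lock ring itself (contact force between any of the fingers, the arm and lock_ring above 0.5 N).
It fails at once if a bystander moved more than 40 mm (distance of any of jar_red, jar_white, bottle_white, tub_green, sample_pan, spoon, brush from where it was at the start of the episode above 0.04 m).
It also fails if it takes over 64 s, if anything falls off the work surface, if the arm or the gripper's body presses on something with over 40 N, if the wrist force passes 120 N, or if a joint passes its speed limit or range.

## Working session

There is one attempt and no reset: what is moved stays moved. The work goes in short steps, Python scripts to look and compute and a tool call to move; the robot and the scene stay as the last step left them, time stands still between calls to the robot, and variables do not carry over. Pictures are saved under pics/ and viewed, at most 10 in all, crops included, and the job is handed in when it is done.

Besides the shell and the picture viewer there is one more tool, called after "Request:" as a command line: name --argument value ..., lists and objects as JSON in quotes. jog_arm: Moves the arm, as the interface text tells. Shift numbers are shares of 0.025 m and turn numbers shares of 0.08 rad, none past 1 either way. Its arguments: {"type":"object","properties":{"plan":{"type":"string"},"newtons":{"type":"number"}},"required":["plan"]}

```bash
mkdir -p pics; cat > h.py <<'E'
import numpy as np, cv2
from bench import *
def grab(n,f=None):
    p,d=read_camera(n)
    if f: cv2.imwrite(f,p[:,:,::-1])
    np.savez(f'last_{n}.npz',p=p,d=d); return p,d
def load(n):
    z=np.load(f'last_{n}.npz'); return z['p'],z['d']
def pts(n,d):
    m=camera_model(n);K=np.array(m['camera_matrix']);R=np.array(m['orientation']);e=np.array(m['eye'])
    v,u=np.mgrid[:d.shape[0],:d.shape[1]]
    r=np.stack([(u-K[0,2])/K[0,0],(v-K[1,2])/K[1,1],np.ones(d.shape)],-1)
    return (r*d[...,None])@R.T+e
def ray(n,u,v,z):
    m=camera_model(n);K=np.array(m['camera_matrix']);R=np.array(m['orientation']);e=np.array(m['eye'])
    r=R@np.linalg.solve(K,[u,v,1]);return e+r*(z-e[2])/r[2]
E
python3 - <<'E'
from h import *
for n in('top','side'):
    grab(n,f'pics/{n}0.png');m=camera_model(n);print(m)
print(get_state())
E
```

```text
{'camera_matrix': array([[412.42964226,   0.        , 316.82101187],
       [  0.        , 412.42964226, 199.0109739 ],
       [  0.        ,   0.        ,   1.        ]]), 'eye': array([ 261.52110117,  -11.967129  , 1515.8203776 ]), 'orientation': array([[ 0.00736522, -0.98353418,  0.18057209],
       [-0.99997079, -0.00687489,  0.00334111],
       [-0.00204469, -0.18059142, -0.98355608]])}
{'camera_matrix': array([[482.36825694,   0.        , 314.49292642],
       [  0.        , 482.36825694, 206.26700098],
       [  0.        ,   0.        ,   1.        ]]), 'eye': array([ 447.2670314 , 1215.57491678, 1321.73817171]), 'orientation': array([[-0.99861642, -0.0386909 ,  0.03561272],
       [-0.05245981,  0.68616567, -0.72555127],
       [ 0.003636  , -0.72641565, -0.68724602]])}
{'t': 0.1, 'joint_pos': array([-1.34363628e+00,  3.13911315e-01,  4.51202223e-02,  1.30357750e+00,
       -1.13583094e-05,  1.43122680e+00]), 'joint_velocities': array([-0.00041946, -0.0015702 ,  0.00212646,  0.000604  , -0.00016287,
        0.00088194]), 'joint_torque': array([ 1.47859075e-03, -4.81726348e+01,  2.99243116e+01,  1.28213459e-02,
       -7.46293745e-05,  2.49498832e-06]), 'tool_pos': array([ 206.07507917, -536.31630348,  215.9172988 ]), 'eef_rot': array([[ 9.33505030e-01,  3.58564117e-01, -3.65158821e-04],
       [ 3.58564243e-01, -9.33503800e-01,  1.52931639e-03],
       [ 2.07480835e-04, -1.55855744e-03, -9.99998764e-01]]), 'force': array([-0.19072543,  0.28892777, -0.19146667]), 'torque': array([ 0.00467626,  0.03884042, -0.00424314]), 'grip_force': 0.0, 'width': 85.31869519575034}
```

View pics/top0.png

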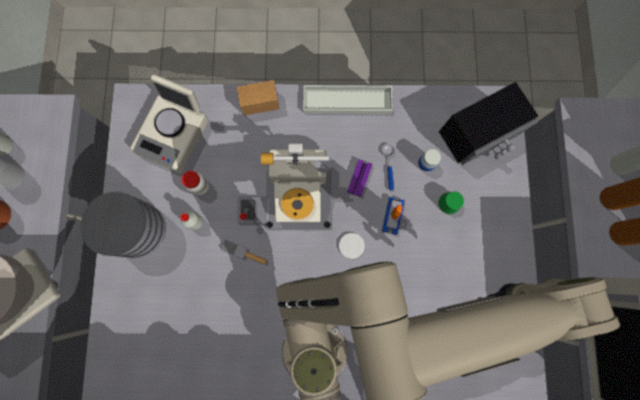

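View pics/side0.png

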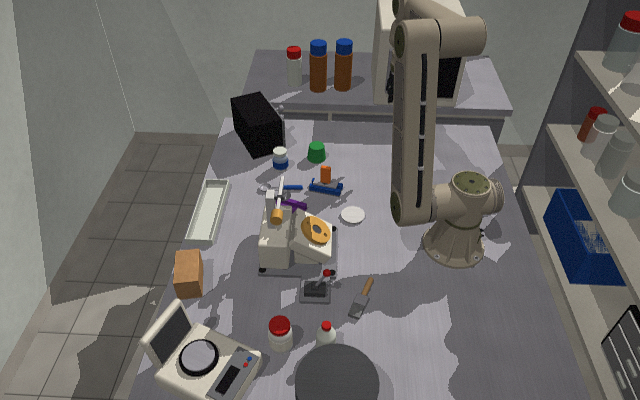

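The top view shows the blue rack with the orange-handled spanner at (395,213), the purple look-alike at (360,178), the ring at (297,204), and the lever's red knob at (243,216). Other orange or blue candidates are the beam's orange weight (267,158), the spoon handle (390,180) and the red-capped bottle and jar at (186,218) and (192,180). I choose the blue rack with the orange upright handle, and I'll check it in a close crop.

```bash
python3 - <<'E'
from h import *
pt,dt=load('top');ps,ds=load('side')
a=cv2.resize(pt[140:240,230:410],None,fx=4.4,fy=4.4,interpolation=cv2.INTER_CUBIC)
b=cv2.resize(ps[160:230,250:350],(226,158)) 
cv2.imwrite('pics/crop.png',a[:,:,::-1])
P={'top':pts('top',dt),'side':pts('side',ds)}
def m(n,name,lo,hi,roi,zlo,zhi):
    p=load(n)[0];h=cv2.cvtColor(p,cv2.COLOR_RGB2HSV);k=cv2.inRange(h,lo,hi)>0
    M=np.zeros_like(k);M[roi[0]:roi[1],roi[2]:roi[3]]=1
    k&=M;q=P[n][k];v,u=np.nonzero(k);s=(q[:,2]>zlo)&(q[:,2]<zhi)
    q=q[s];r=cv2.minAreaRect(q[:,:2].astype(np.float32))
    print(n,name,len(q),'px',u[s].mean().round(1),v[s].mean().round(1),'mean',q.mean(0).round(1),'med',np.median(q,0).round(1),'rect',np.round(r[0],1),np.round(r[1],1),round(r[2],1))
    return q
m('top','rack',(100,120,40),(125,255,255),(190,240,375,410),15,40)
m('side','rack',(100,120,40),(125,255,255),(175,200,300,350),15,40)
m('top','hand',(5,150,120),(20,255,255),(195,230,380,410),60,150)
m('top','handtop',(5,150,120),(20,255,255),(195,230,380,410),108,135)
m('side','hand',(5,150,80),(20,255,255),(160,190,310,340),40,150)
m('top','knob',(0,150,80),(6,255,255),(205,225,235,255),60,150)
m('side','knob',(0,150,80),(6,255,255),(260,285,310,345),60,150)
q=m('top','ring',(14,120,80),(24,255,255),(185,225,275,320),60,180)
A=np.c_[q[:,:2],np.ones(len(q))];c=np.linalg.lstsq(A,q[:,2],rcond=None)[0];print(c)
m('side','ring',(14,120,80),(24,255,255),(210,250,295,335),60,180)
E
```

```text
top rack 169 px 390.6 217.1 mean [ 469.6 -275.6   29.3] med [ 462.4 -270.5   29.3] rect [ 477.2 -284.4] [ 55.6 129.4] 76.1
side rack 188 px 325.6 188.0 mean [ 475.3 -265.6   24.1] med [ 472.9 -263.3   24.2] rect [ 493.7 -286.1] [ 66.7 167.4] 76.7
top hand 52 px 397.7 210.7 mean [ 479.  -284.1  121.2] med [ 478.2 -284.5  120.7] rect [ 479.  -284.3] [16.6 37.2] 75.8
top handtop 52 px 397.7 210.7 mean [ 479.  -284.1  121.2] med [ 478.2 -284.5  120.7] rect [ 479.  -284.3] [16.6 37.2] 75.8
side hand 161 px 325.3 173.9 mean [ 477.7 -277.5   88.3] med [ 478.5 -277.3   90.9] rect [ 477.7 -280.6] [33.6 37.8] 86.6
top knob 26 px 242.7 215.8 mean [456.9 244.5 126.6] med [456.1 244.  125.8] rect [458.5 245.6] [18.4 17.6] 6.2
side knob 41 px 326.5 272.4 mean [455.7 251.2 122.8] med [454.4 252.  122.7] rect [456.  251.2] [21.1 18.3] 31.5
top ring 691 px 296.7 203.4 mean [500.7  61.3 126.7] med [501.7  60.9 127.7] rect [502.6  62.1] [106.6  97.5] 88.7
[ 6.10989721e-01  1.59722266e-02 -1.80166993e+02]
side ring 544 px 314.9 230.0 mean [501.6  69.5 124.5] med [503.2  72.2 125.8] rect [499.6  64.8] [111.7 101.8] 55.8
```

View pics/crop.png

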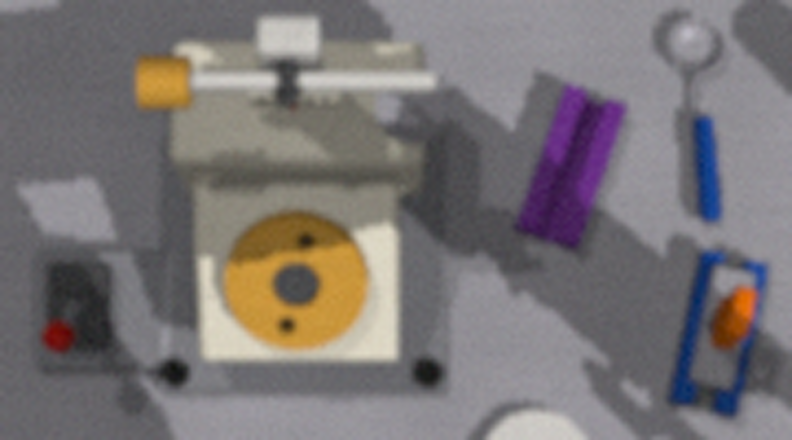

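The crop confirms the orange upright handle stands in the blue rack (730,318 in the crop). The ring holes are at crop (306,240) and (287,325), and the red knob is at (58,336). Next I'll refine the hole positions from both views.

```bash
python3 - <<'E'
from h import *
n=np.array([-np.sin(.5585),0,np.cos(.5585)])
def rr(n_,u,v):
    m=camera_model(n_);K=np.array(m['camera_matrix']);R=np.array(m['orientation']);return np.array(m['eye']),R@np.linalg.solve(K,[u,v,1])
res={}
for c,roi in(('top',(188,222,278,317)),('side',(212,248,298,334))):
    p,d=load(c);S=8
    k=p[roi[0]:roi[1],roi[2]:roi[3]];
    V=cv2.resize(k,None,fx=S,fy=S,interpolation=cv2.INTER_CUBIC)
    h=cv2.cvtColor(V,cv2.COLOR_RGB2HSV)
    brass=cv2.inRange(h,(12,100,70),(26,255,255))
    cs,_=cv2.findContours(brass,cv2.RETR_CCOMP,cv2.CHAIN_APPROX_NONE)
    big=max(cs,key=cv2.contourArea);print(c,'ellipse',np.array(cv2.fitEllipse(big)[0])/S+[roi[2]-.4,roi[0]-.4],cv2.fitEllipse(big)[1])
    hull=cv2.drawContours(np.zeros_like(brass),[cv2.convexHull(big)],-1,255,-1)
    g=V.max(2); 
    hol=cv2.bitwise_and(cv2.bitwise_not(brass),cv2.erode(hull,np.ones((25,25))))
    N,L,st,ce=cv2.connectedComponentsWithStats(hol)
    for i in range(1,N):
        if st[i,4]>150:
            u,v=ce[i]/S+[roi[2]-.44,roi[0]-.44];e,r=rr(c,u,v)
            t=((np.array([502,62,124])-e)@n)/(r@n);print(st[i,4]/64,'px',round(u,2),round(v,2),(e+r*t).round(1))
    cv2.imwrite(f'pics/z{c}.png',V[:,:,::-1])
E
```

```text
top ellipse [296.8496624  203.42179928] (248.5260467529297, 260.1100769042969)
3.75 px 299.08 194.22 [530.   53.1 141.5]
63.734375 px 296.86 204.11 [499.1  61.1 122.2]
side ellipse [315.217836   230.03676376] (189.99098205566406, 263.6171875)
46.484375 px 316.33 228.84 [497.2  60.8 121. ]
```

```bash
python3 - <<'E'
import cv2,numpy as np
a=cv2.imread('pics/ztop.png');b=cv2.imread('pics/zside.png')
H=max(a.shape[0],b.shape[0]);f=lambda x:cv2.copyMakeBorder(x,0,H-x.shape[0],0,0,0)
cv2.imwrite('pics/z.png',np.hstack([f(a),f(b)]));print(a.shape,b.shape)
E
```

```text
(272, 312, 3) (288, 288, 3)
```

View pics/z.png

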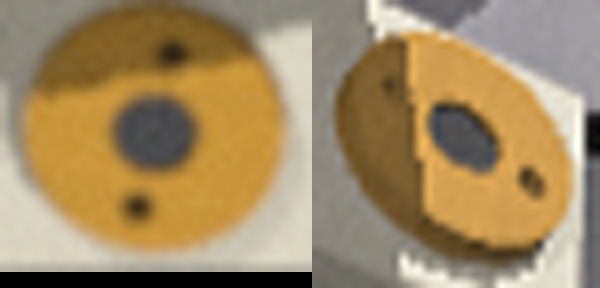

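The left half (top view) shows holes at zoom (172,53) and (138,207). The right half (side view) shows them at (76,83) and (220,180) in its own pixels.

```bash
python3 - <<'E'
from h import *
n=np.array([-np.sin(.5585),0,np.cos(.5585)])
for c,uv in(('top',[(299.06,194.19),(294.81,213.44),(296.85,204.0)]),('side',[(307.06,221.94),(325.06,234.06),(316.4,228.8)])):
    m=camera_model(c);K=np.array(m['camera_matrix']);R=np.array(m['orientation']);e=np.array(m['eye']);P=[]
    for u,v in uv:
        r=R@np.linalg.solve(K,[u,v,1]);t=((np.array([500,62,124])-e)@n)/(r@n);P.append(e+r*t)
    P=np.array(P);d=P[0]-P[1];s=np.hypot(d[0],d[2])
    print(c,P.round(1).tolist(),'mid',(P[0]+P[1])/2,'len',np.linalg.norm(d),'ang cw',np.arctan2(-d[1],s))
E
```

```text
top [[529.8, 53.1, 142.6], [469.3, 68.5, 104.8], [499.3, 61.0, 123.5]] mid [499.57980645  60.8048685  123.73743706] len 73.0014163673095 ang cw 0.21332946698380226
side [[529.8, 50.5, 142.6], [466.5, 66.9, 103.1], [496.9, 61.6, 122.1]] mid [498.13821344  58.67053958 122.83664052] len 76.38979095057628 ang cw 0.21646180188026481
```

Request:
jog_arm --plan "-1 .68 .63 0 0 0 1;-1 .68 .63 0 0 0 1;-1 .68 .63 0 0 0 1;-1 .68 .63 0 0 0 1;-1 .68 .63 0 0 0 1;-1 .68 .63 0 0 0 1;-1 .68 .63 0 0 0 1;-1 .68 .63 0 0 0 1" --newtons 60

```text
t: 1.1
tool_pos: [342.6, -410.0, 216.3]
eef_rot: [[0.532, 0.847, -0.0], [0.847, -0.532, 0.001], [0.0, -0.001, -1.0]]
force: [-0.2, -0.8, -0.2]
width: 85.2
grip_force: 0.0
```

Request:
jog_arm --plan "-1 .68 .63 0 0 0 1;-1 .68 .63 0 0 0 1;-1 .68 .63 0 0 0 1;-1 .68 .63 0 0 0 1;-1 .68 .63 0 0 0 1;-1 .68 .63 0 0 0 1;-1 .68 .63 0 0 0 1;-1 .68 .63 0 0 0 1"

```text
t: 2.1
tool_pos: [478.5, -284.0, 216.2]
eef_rot: [[-0.079, 0.997, -0.001], [0.997, 0.079, 0.001], [0.001, -0.001, -1.0]]
force: [-0.3, -0.6, 0.4]
width: 85.2
grip_force: 0.0
```

Request:
jog_arm --plan "-1 0 0 0 0 0 1;-1 0 0 0 0 0 1;-1 0 0 0 0 0 1;-1 0 0 0 0 0 1;-1 0 0 0 0 0 1;-1 0 0 0 0 0 1;-1 0 0 0 0 0 1;-1 0 0 0 0 0 1"

```text
t: 3.1
tool_pos: [477.9, -284.6, 216.2]
eef_rot: [[-0.658, 0.753, -0.001], [0.753, 0.658, 0.001], [0.001, -0.0, -1.0]]
force: [-0.1, 0.2, -0.3]
width: 85.4
grip_force: 0.0
```

Request:
jog_arm --plan "-1 0 0 -.2 0 0 1;-1 0 0 -.2 0 0 1;-1 0 0 -.2 0 0 1;-1 0 0 -.2 0 0 1;-1 0 0 -.2 0 0 1;-1 0 0 -.2 0 0 1;-1 0 0 -.2 0 0 1;-1 0 0 -.2 0 0 .6"

```text
t: 4.1
tool_pos: [477.9, -284.5, 176.1]
eef_rot: [[-0.97, 0.242, -0.001], [0.242, 0.97, 0.001], [0.001, 0.001, -1.0]]
force: [-0.4, -0.1, -0.5]
width: 85.2
grip_force: 0.0
```

Request:
jog_arm --plan "-1 0 0 -.9 0 0 0;-1 0 0 -.9 0 0 0;-1 0 0 -.9 0 0 0;-1 0 0 -.9 0 0 0;-1 0 0 0 0 0 0;1 0 0 0 0 0 0;1 0 0 0 0 0 0;1 0 0 0 0 0 0"

```text
t: 5.1
tool_pos: [478.7, -285.2, 87.6]
eef_rot: [[-0.97, 0.244, 0.001], [0.244, 0.97, -0.001], [-0.001, -0.001, -1.0]]
force: [-0.5, 0.1, -0.3]
width: 31.9
grip_force: 0.0
```

Request:
jog_arm --plan "1 0 0 0 0 0 0;1 0 0 0 0 0 0;1 0 0 0 0 0 0"

```text
t: 5.48
tool_pos: [478.8, -284.8, 87.5]
eef_rot: [[-0.97, 0.244, 0.001], [0.244, 0.97, -0.0], [-0.001, 0.0, -1.0]]
force: [0.5, 1.7, 5.2]
width: 16.8
grip_force: 60.1
```

Request:
jog_arm --plan "1 0 0 .5 0 0 0;1 0 0 .95 0 0 0;1 0 0 1 0 0 0;1 0 0 1 0 0 .4;1 0 0 1 0 0 0;1 0 0 1 0 0 0;1 0 .9 .15 0 0 0;1 0 .9 0 0 0 0" --newtons 90

```text
t: 6.48
tool_pos: [477.5, -238.1, 226.0]
eef_rot: [[-0.977, 0.214, -0.001], [0.214, 0.977, 0.001], [0.002, 0.001, -1.0]]
force: [0.2, 0.2, -5.1]
width: 16.0
grip_force: 88.3
```

Request:
jog_arm --plan "1 -.1 .9 0 0 -.6 0;1 -.1 .9 0 0 -.6 0;1 -.1 .9 0 0 -.6 0;1 -.1 .9 0 0 -.6 0;1 -.1 .9 0 0 -.6 0;1 -.1 .9 0 0 -.6 0;1 -.1 .9 0 0 -.6 0;1 -.1 .9 0 0 -.6 0"

```text
t: 7.48
tool_pos: [455.8, -57.1, 224.4]
eef_rot: [[-0.907, 0.197, 0.372], [0.213, 0.977, 0.002], [-0.363, 0.081, -0.928]]
force: [0.3, 0.8, -3.1]
width: 16.0
grip_force: 88.3
```

Request:
jog_arm --plan "1 -.08 .8 0 0 -.36 0;1 -.08 .8 0 0 -.36 0;1 -.08 .8 0 0 -.36 0;1 -.08 .8 0 0 -.36 0;1 -.08 .8 -.4 0 -.36 0;1 -.08 .8 -.4 0 -.36 0;1 0 0 0 0 0 0;1 0 0 0 0 0 0"

```text
t: 8.48
tool_pos: [445.1, 60.7, 205.9]
eef_rot: [[-0.831, 0.18, 0.527], [0.212, 0.977, 0.001], [-0.515, 0.112, -0.85]]
force: [0.6, -0.2, -3.9]
width: 15.9
grip_force: 88.5
```

```bash
python3 - <<'E'
from h import *
s=get_state();print(s['tool_pos'],s['eef_rot'].round(4),s['joint_pos'],s['force'])
a,_=grab('top');b,_=grab('side')
f=lambda p,r:cv2.resize(p[r[0]:r[1],r[2]:r[3]],(390,390),interpolation=cv2.INTER_CUBIC)
cv2.imwrite('pics/c2.png',np.hstack([f(a,(180,232,266,318)),f(b,(190,255,280,345))])[:,:,::-1])
E
```

```text
[445.14647587  60.67792848 205.85642632] [[-8.307e-01  1.800e-01  5.269e-01]
 [ 2.122e-01  9.772e-01  7.000e-04]
 [-5.148e-01  1.124e-01 -8.499e-01]] [-0.07056232 -0.38496916 -0.81660722  0.58538519  0.03784715  0.15380766] [ 0.55138406 -0.22003616 -3.8712493 ]
```

View pics/c2.png

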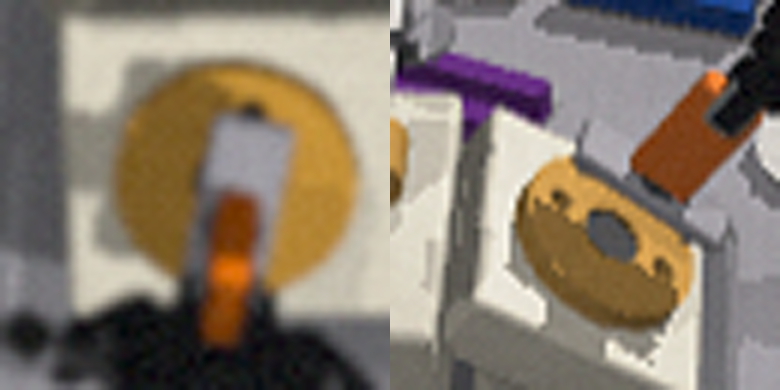

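The picture shows the spanner hovering over the ring, its bar along the hole line, with the upper hole just visible past the bar's end (250,110). I'll check the spanner's offset in the hand from the depth points.

```bash
cat > off.py <<'E'
from h import *
import sys
s=get_state();T=s['tool_pos'];R=s['eef_rot']
for c in('top','side'):
    p,d=load(c);h=cv2.cvtColor(p,cv2.COLOR_RGB2HSV)
    q=(pts(c,d)-T)@R; ok=d>0
    bar=ok&(np.abs(q[...,2]-51)<8)&(np.abs(q[...,0])<70)&(np.abs(q[...,1])<26)
    org=ok&(cv2.inRange(h,(4,130,60),(20,255,255))>0)&(np.abs(q[...,2]-10)<45)&(np.abs(q[...,0])<35)&(np.abs(q[...,1])<20)
    for n,k in(('bar',bar),('org',org)):
        a=q[k]
        if len(a)>5: print(c,n,len(a),[np.percentile(a[:,i],[1,5,50,95,99]).round(1).tolist() for i in range(3)])
    b=q[bar]
    if len(b)>20:
        # edge slope in x-z
        print(' slope z/x',np.polyfit(b[:,0],b[:,2],1).round(3))
E
python3 off.py
```

```text
top bar 150 [[-48.8, -47.9, -26.5, 15.7, 24.9], [-17.6, -16.4, 2.3, 17.0, 17.8], [43.2, 43.5, 47.2, 52.7, 57.1]]
top org 90 [[-21.6, -21.1, -17.1, 11.2, 15.8], [-10.4, -8.1, -0.9, 7.3, 8.6], [-34.8, -34.4, -25.9, 28.5, 35.6]]
 slope z/x [-1.9000e-02  4.7158e+01]
side bar 195 [[-48.4, -45.3, -4.0, 44.3, 47.9], [-15.5, -12.1, 10.5, 21.0, 23.0], [43.6, 44.1, 48.7, 56.6, 57.4]]
side org 193 [[-19.5, -18.8, -5.1, 16.4, 17.7], [-8.0, -1.7, 7.7, 12.7, 14.9], [-33.5, -29.8, 9.9, 41.5, 44.4]]
 slope z/x [-1.0000e-02  4.9155e+01]
```

Request:
jog_arm --plan "1 .26 0 -.31 0 -.05 0;1 .26 0 -.31 0 0 0;1 0 0 0 0 0 0;1 0 0 0 0 0 0"

```text
t: 9.07
tool_pos: [459.1, 60.1, 190.8]
eef_rot: [[-0.828, 0.181, 0.531], [0.213, 0.977, 0.0], [-0.519, 0.113, -0.847]]
force: [-0.6, -0.5, -4.0]
width: 16.2
grip_force: 88.6
```

Request:
jog_arm --plan "1 .1 .02 -.2 0 0 0;1 .1 0 -.17 0 0 0;1 0 0 0 0 0 0"

```text
t: 9.45
tool_pos: [463.5, 61.1, 181.1]
eef_rot: [[-0.828, 0.18, 0.531], [0.213, 0.977, 0.001], [-0.518, 0.114, -0.848]]
force: [-1.1, 1.5, -6.4]
width: 15.9
grip_force: 88.5
```

Request:
jog_arm --plan "1 .1 0 -.16 0 0 0;1 .08 0 -.13 0 0 0;1 0 0 0 0 0 0"

```text
t: 9.82
tool_pos: [467.1, 61.6, 174.4]
eef_rot: [[-0.829, 0.179, 0.53], [0.213, 0.977, 0.002], [-0.518, 0.114, -0.848]]
force: [-20.4, 3.8, 10.7]
width: 15.8
grip_force: 91.7
```

Request:
jog_arm --plan "1 0 0 0 .53 0 -.85;1 0 0 0 .53 0 -.85;1 0 0 0 .53 0 -.85;1 0 0 0 .53 0 -.85;1 0 0 0 0 0 0"

```text
t: 10.45
tool_pos: [467.1, 61.6, 174.4]
eef_rot: [[-0.73, 0.432, 0.53], [0.51, 0.86, 0.001], [-0.456, 0.271, -0.848]]
force: [-19.7, 4.7, 10.5]
width: 16.3
grip_force: 91.8
```

```bash
cat > st.py <<'E'
from h import *
s=get_state();T=s['tool_pos'];R=s['eef_rot'];d=T-[499.5,60.8,123.8];n=np.array([-.53,0,.848]);u=np.array([.848,0,.53])
x=-R[:,0]
print('s',d@n,'up',d@u,'y',d[1],'a',np.arctan2(-x[1],x@u),'tilt err',np.degrees(np.arccos(-R[:,2]@n)),'F n,u,y',s['force']@n,s['force']@u,s['force'][1],'Tn',s['torque']@n,s['torque'],s['joint_pos'].round(2))
E
python3 st.py
```

```text
s 60.06866011213994 up -0.6375655381622067 y 0.8417763223284638 a 0.5352793100663867 tilt err nan F n,u,y 19.329394420971024 -11.103689472483566 4.72969829830537 Tn -0.1773940470468255 [0.7943516  2.8844199  0.28727866] [-0.06 -0.31 -0.86  0.46  0.03  0.48]st.py:4: RuntimeWarning: invalid value encountered in arccos
  print('s',d@n,'up',d@u,'y',d[1],'a',np.arctan2(-x[1],x@u),'tilt err',np.degrees(np.arccos(-R[:,2]@n)),'F n,u,y',s['force']@n,s['force']@u,s['force'][1],'Tn',s['torque']@n,s['torque'],s['joint_pos'].round(2))
```

Request:
jog_arm --plan "1 0 0 0 .53 0 -.85;1 0 0 0 .53 0 -.85;1 0 0 0 .53 0 -.85;1 0 0 0 .53 0 -.85;1 0 0 0 .53 0 -.85;1 0 0 0 .53 0 -.85;1 0 0 0 .53 0 -.85;1 0 0 0 0 0 0"

```text
t: 11.45
tool_pos: [467.2, 61.7, 174.4]
eef_rot: [[-0.387, 0.755, 0.529], [0.89, 0.457, -0.001], [-0.242, 0.47, -0.849]]
force: [-19.0, 4.6, 11.6]
width: 15.8
grip_force: 91.7
```

```bash
python3 st.py 2>/dev/null
```

```text
s 60.06923681062648 up -0.6020207457700053 y 0.8758493329341377 a 1.0963130526234277 tilt err nan F n,u,y 19.905649067521743 -9.983575760690083 4.608632310875985 Tn -0.22267473928043083 [0.81732167 2.89182165 0.24823791] [-0.06 -0.31 -0.86  0.46  0.03  1.04]
```

Request:
jog_arm --plan "1 0 0 0 .4 0 -.64;1 0 0 0 .4 0 -.64;1 0 0 0 0 0 0"

```text
t: 11.82
tool_pos: [467.2, 61.7, 174.4]
eef_rot: [[-0.294, 0.796, 0.529], [0.938, 0.347, -0.001], [-0.184, 0.496, -0.849]]
force: [-19.5, 4.4, 10.2]
width: 16.2
grip_force: 91.7
```

```bash
python3 st.py 2>/dev/null
```

```text
s 60.07401909126973 up -0.5797677905199983 y 0.9030002493434424 a 1.2161517344841524 tilt err nan F n,u,y 18.991201296453532 -11.086151587878817 4.399771243698386 Tn 0.10177558544400156 [0.64171488 2.96411991 0.52109018] [-0.06 -0.31 -0.86  0.46  0.03  1.16]
```

Request:
jog_arm --plan "1 0 0 0 .27 0 -.42;1 0 0 0 .27 0 -.42;1 0 0 0 0 0 0"

```text
t: 12.2
tool_pos: [466.9, 62.2, 174.3]
eef_rot: [[-0.234, 0.816, 0.528], [0.961, 0.275, 0.001], [-0.144, 0.508, -0.849]]
force: [-20.4, 4.8, 11.2]
width: 15.8
grip_force: 95.8
```

```bash
python3 st.py 2>/dev/null
```

```text
s 60.09283714853104 up -0.906572946409284 y 1.3829550927459167 a 1.2923844341057287 tilt err 0.05826539648037012 F n,u,y 20.321678183586798 -11.321288686152478 4.750324612292466 Tn 1.5624808998215587 [0.0618094  3.18571889 1.8811791 ] [-0.06 -0.31 -0.86  0.46  0.03  1.24]
```

Request:
jog_arm --plan "1 0 0 0 0 0 0;1 0 0 0 -.4 0 .64;1 -.1 0 .16 0 0 0;1 -.2 0 .32 0 0 0;1 -.3 0 .48 0 0 0;1 -.35 0 .56 0 0 0;1 -.35 0 .56 0 0 0;1 0 0 0 0 0 0"

```text
t: 13.2
tool_pos: [438.1, 60.0, 229.9]
eef_rot: [[-0.275, 0.798, 0.536], [0.945, 0.328, -0.003], [-0.178, 0.505, -0.844]]
force: [-0.7, 0.8, -3.6]
width: 16.2
grip_force: 88.7
```

```bash
python3 st.py 2>/dev/null; python3 - <<'E'
from h import *
a,_=grab('top');b,_=grab('side')
f=lambda p,r:cv2.resize(p[r[0]:r[1],r[2]:r[3]],(390,390),interpolation=cv2.INTER_CUBIC)
cv2.imwrite('pics/c3.png',np.hstack([f(a,(180,232,266,318)),f(b,(190,255,280,345))])[:,:,::-1])
E
python3 off.py
```

```text
s 122.49537928870548 up 4.161899166244787 y -0.8477078983878954 a 1.2369900228183373 tilt err 0.428783057361337 F n,u,y -2.6550507594892183 -2.4605681630069185 0.8478511913022533 Tn 0.014503648806272198 [0.00400416 1.05668002 0.01960596] [-0.07 -0.42 -0.78  0.65  0.03  1.18]
top bar 151 [[-53.2, -51.5, -23.6, 41.6, 45.6], [-14.2, -11.8, 11.8, 19.9, 20.8], [43.1, 43.4, 45.8, 51.0, 54.2]]
top org 89 [[-23.8, -23.4, -15.7, 4.7, 8.5], [-14.4, -3.7, 9.8, 11.7, 12.4], [-34.6, -33.5, 10.5, 40.6, 47.0]]
 slope z/x [5.0000e-03 4.6312e+01]
side bar 175 [[-51.6, -45.1, 14.6, 48.2, 49.9], [-17.7, -14.0, 10.1, 19.5, 20.9], [43.2, 44.0, 48.2, 53.9, 55.7]]
side org 176 [[-19.3, -15.7, 9.8, 19.3, 21.6], [-5.8, -3.5, 7.6, 11.7, 13.1], [-33.3, -31.9, 7.6, 39.6, 43.1]]
 slope z/x [6.0000e-03 4.8385e+01]
```

View pics/c3.png

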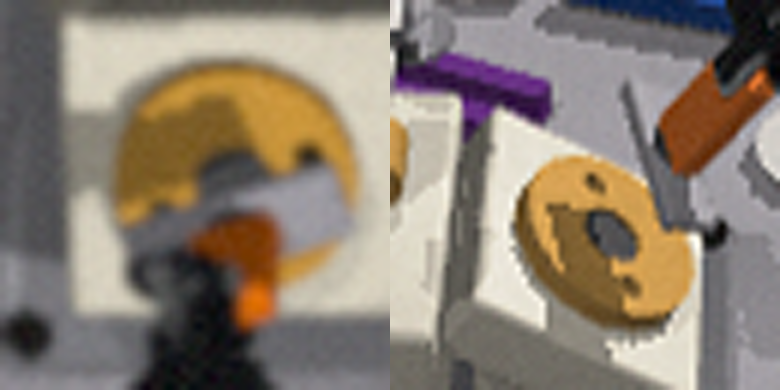

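```bash
python3 - <<'E'
from h import *
n=np.array([-.53,0,.848]);C=np.array([499.5,60.8,123.8])
for c,uv in(('top',[(307.1-.43,200.7-.43),(287.3-.43,208.3-.43)]),('side',[(314.3-.43,220.5-.43),(319.7-.43,237.2-.43)])):
    m=camera_model(c);K=np.array(m['camera_matrix']);R=np.array(m['orientation']);e=np.array(m['eye'])
    for u,v in uv:
        r=R@np.linalg.solve(K,[u,v,1]);q=e+r*((C-e)@n)/(r@n)-C;w=np.array([-q[1],q[0]*.848+q[2]*.53]);print(c,w,np.arctan2(w[0],w[1])%np.pi)
E
```

```text
top [33.46158373 13.7248467 ] 1.1815558993510353
top [-34.73110515 -14.91831739] 1.1650885331801093
side [34.43001109  9.52161184] 1.300989873562729
side [-31.19187672 -16.41956638] 1.0862483778389609
```

Request:
jog_arm --plan "1 .1 -.9 0 -.53 0 .85;1 .1 -.9 0 -.53 0 .85;1 .1 -.9 0 -.53 0 .85;1 .1 -.9 0 -.53 0 .85;1 .1 -.9 0 -.53 0 .85;1 .1 -.9 0 -.53 0 .85;1 .1 -.9 0 -.53 0 .85;1 .1 -.9 0 -.53 0 .85"

```text
t: 14.3
tool_pos: [456.3, -120.8, 226.0]
eef_rot: [[-0.702, 0.475, 0.53], [0.559, 0.829, -0.001], [-0.44, 0.296, -0.848]]
force: [0.2, 0.0, -3.6]
width: 16.1
grip_force: 88.6
```

Request:
jog_arm --plan "1 .1 -.8 0 -.53 0 .85;1 .1 -.8 0 -.53 0 .85;1 .1 -.8 0 -.53 0 .85;1 .1 -.8 0 -.53 0 .85;1 .1 -.8 0 -.2 0 .32;1 .1 -.8 0 0 .9 0;1 .1 -.8 0 0 .9 0;1 .1 -.8 0 0 .9 0"

```text
t: 15.3
tool_pos: [476.5, -281.2, 226.0]
eef_rot: [[-0.914, 0.229, 0.334], [0.243, 0.97, -0.001], [-0.325, 0.08, -0.942]]
force: [0.0, -0.4, -3.7]
width: 15.7
grip_force: 88.6
```

Request:
jog_arm --plan "1 0 -.04 0 0 .87 0;1 0 -.04 0 0 .87 0;1 0 -.04 0 0 .87 0;1 0 -.04 0 0 .87 0;1 0 -.04 0 0 .87 0;1 0 0 0 0 0 0;1 0 0 0 0 0 0"

```text
t: 16.18
tool_pos: [476.5, -284.6, 226.0]
eef_rot: [[-0.97, 0.242, -0.003], [0.242, 0.97, 0.001], [0.003, -0.0, -1.0]]
force: [0.1, 0.4, -4.4]
width: 15.7
grip_force: 88.6
```

```bash
python3 - <<'E'
from h import *
s=get_state();print(s['tool_pos'],s['eef_rot'].round(4))
a,_=grab('top');b,_=grab('side')
f=lambda p,r:cv2.resize(p[r[0]:r[1],r[2]:r[3]],(390,390),interpolation=cv2.INTER_CUBIC)
cv2.imwrite('pics/c4.png',np.hstack([f(a,(185,237,365,417)),f(b,(140,205,295,360))])[:,:,::-1])
E
python3 off.py
```

```text
[ 476.49015487 -284.62041988  225.95028157] [[-9.702e-01  2.424e-01 -3.400e-03]
 [ 2.424e-01  9.702e-01  6.000e-04]
 [ 3.500e-03 -2.000e-04 -1.000e+00]]
side bar 142 [[-46.6, -43.5, 7.1, 46.7, 49.1], [-16.9, -12.7, 9.3, 21.1, 24.0], [43.6, 44.4, 49.3, 55.5, 57.2]]
side org 145 [[-18.2, -15.8, 2.4, 18.7, 20.0], [-7.5, -1.9, 7.0, 13.5, 15.1], [-33.3, -30.4, 10.2, 40.9, 43.6]]
 slope z/x [1.8000e-02 4.9531e+01]
```

View pics/c4.png

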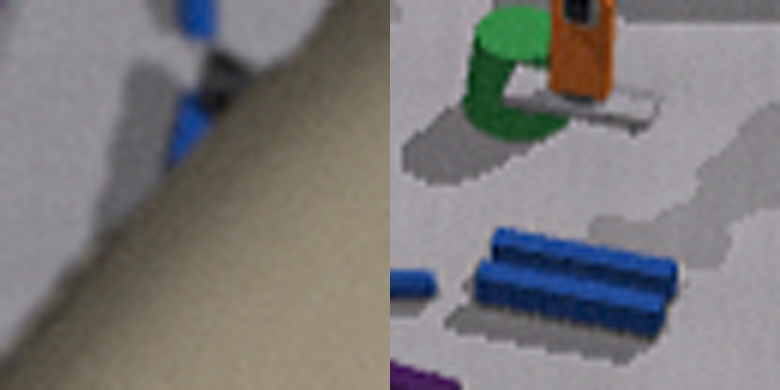

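Request:
jog_arm --plan "1 .09 0 -.8 0 .04 0;1 0 0 -1 0 0 0;1 0 0 -1 0 0 0;1 0 0 -1 0 0 0;1 0 0 -.9 0 0 0;1 0 0 -.5 0 0 0;1 0 0 0 0 0 0"

```text
t: 17.15
tool_pos: [477.8, -284.0, 96.3]
eef_rot: [[-0.97, 0.243, -0.008], [0.243, 0.97, 0.001], [0.008, -0.001, -1.0]]
force: [0.6, 0.1, -3.5]
width: 16.0
grip_force: 88.5
```

Request:
jog_arm --plan "1 0 -.02 -.18 0 -.08 0;1 0 0 -.15 0 0 0;1 0 0 0 0 0 0"

```text
t: 17.52
tool_pos: [478.4, -284.8, 88.5]
eef_rot: [[-0.97, 0.242, -0.001], [0.242, 0.97, 0.001], [0.001, 0.0, -1.0]]
force: [-0.4, 0.6, -3.5]
width: 15.9
grip_force: 88.7
```

Request:
jog_arm --plan "1 0 0 -.05 0 0 0;1 0 0 0 0 0 0;0 0 0 0 0 0 0;-1 0 0 0 0 0 0;-1 0 0 0 0 0 0;-1 0 0 0 0 0 0;-1 0 0 0 0 0 0"

```text
t: 18.4
tool_pos: [478.5, -284.9, 87.3]
eef_rot: [[-0.97, 0.242, -0.001], [0.242, 0.97, 0.0], [0.001, 0.0, -1.0]]
force: [0.3, -0.1, 0.3]
width: 85.2
grip_force: 0.0
```

Request:
jog_arm --plan "-1 0 0 .6 0 0 0;-1 0 0 1 0 0 0;-1 0 0 1 0 0 0;-1 0 0 1 0 0 0;-1 0 0 1 0 0 0;-1 0 0 .6 0 0 0;-1 -.1 .9 0 0 0 -1;-1 -.1 .9 0 0 0 -1"

```text
t: 19.4
tool_pos: [473.4, -239.5, 217.7]
eef_rot: [[-0.918, 0.397, -0.001], [0.397, 0.918, 0.001], [0.001, 0.0, -1.0]]
force: [0.2, -0.3, 0.5]
width: 85.5
grip_force: 0.0
```

```bash
python3 - <<'E'
from h import *
ps,ds=grab('side','pics/s5.png');P=pts('side',ds);h=cv2.cvtColor(ps,cv2.COLOR_RGB2HSV)
for nm,lo,hi,roi in(('hand',(5,150,80),(20,255,255),(160,192,305,345)),('rack',(100,120,40),(125,255,255),(175,200,300,350)),('knob',(0,150,80),(6,255,255),(260,285,310,345))):
    k=cv2.inRange(h,lo,hi)>0;M=np.zeros_like(k);M[roi[0]:roi[1],roi[2]:roi[3]]=1;k&=M;q=P[k];v,u=np.nonzero(k)
    print(nm,len(q),u.mean(),v.mean(),np.median(q,0).round(1),np.percentile(q[:,2],[2,98]))
E
```

```text
hand 163 325.4171779141104 173.9754601226994 [ 478.3 -277.6   89.8] [ 45.70535442 123.43778167]
rack 248 325.2258064516129 188.57258064516128 [ 473.2 -262.2   22.3] [ 6.36029646 32.89000313]
knob 41 326.5121951219512 272.2682926829268 [454.4 250.4 123.9] [114.3046116  130.43007419]
```

The spanner is back at its starting pixel, (325.4,174.0) against (325.3,173.9) before. On to the lever.

Request:
jog_arm --plan "-1 -.1 .96 0 0 0 -1;-1 -.1 .96 0 0 0 -1;-1 -.1 .96 0 0 0 -1;-1 -.1 .96 0 0 0 -1;-1 -.1 .96 0 0 0 -1;-1 -.1 .96 0 0 0 -1;-1 -.1 .96 0 0 0 -1;-1 -.1 .96 0 0 0 -1"

```text
t: 20.45
tool_pos: [453.4, -47.2, 217.5]
eef_rot: [[-0.5, 0.866, -0.0], [0.866, 0.5, 0.001], [0.001, 0.0, -1.0]]
force: [0.6, 0.3, -0.2]
width: 85.2
grip_force: 0.0
```

Request:
jog_arm --plan "-1 0 .96 0 0 0 -.85;-1 0 .96 0 0 0 -.85;-1 0 .96 0 0 0 -.85;-1 0 .96 0 0 0 -.85;-1 0 .96 0 0 0 -.85;-1 0 .96 0 0 0 -.85;-1 0 .96 0 0 0 -.85;-1 0 .96 0 0 0 -.65"

```text
t: 21.45
tool_pos: [453.5, 144.8, 217.5]
eef_rot: [[0.003, 1.0, 0.0], [1.0, -0.003, 0.001], [0.001, 0.0, -1.0]]
force: [0.8, 0.1, 0.2]
width: 85.2
grip_force: 0.0
```

Request:
jog_arm --plan "-1 0 .96 0 0 0 0;-1 0 .96 0 0 0 0;-1 0 .96 0 0 0 0;-1 0 .96 0 0 0 0;-1 0 .2 0 0 0 0;-1 0 0 0 0 0 0"

```text
t: 22.2
tool_pos: [453.4, 245.1, 217.2]
eef_rot: [[0.001, 1.0, 0.0], [1.0, -0.001, 0.001], [0.001, 0.0, -1.0]]
force: [-0.1, -0.4, -0.3]
width: 85.1
grip_force: 0.0
```

Request:
jog_arm --plan "-1 0 0 -.9 0 0 0;-1 0 0 -.9 0 0 0;-1 0 0 -.9 0 0 0;-1 0 0 -.9 0 0 0;-1 0 0 0 0 0 0;0.15 0 0 0 0 0 0;0.15 0 0 0 0 0 0;0.15 0 0 0 0 0 0" --newtons 20

```text
t: 23.2
tool_pos: [454.0, 245.3, 128.1]
eef_rot: [[0.002, 1.0, 0.002], [1.0, -0.002, 0.002], [0.002, 0.002, -1.0]]
force: [0.3, -0.5, -0.5]
width: 36.4
grip_force: 0.0
```

Request:
jog_arm --plan ".15 .5 0 -.12 0 0 0;.15 .6 0 0 0 0 0;.15 .6 0 0 0 0 0;.15 .6 0 0 0 0 0;.15 .5 0 0 0 0 0;.15 .4 0 0 0 0 0;.15 0 0 0 0 0 0"

```text
t: 24.08
tool_pos: [534.1, 245.1, 124.0]
eef_rot: [[0.002, 1.0, 0.0], [1.0, -0.002, 0.001], [0.001, 0.0, -1.0]]
force: [0.3, 0.5, -0.3]
width: 36.4
grip_force: 0.0
```

Request:
jog_arm --plan ".15 .15 0 0 0 0 0;.15 .1 0 0 0 0 0;.15 0 0 0 0 0 0"

```text
t: 24.45
tool_pos: [539.7, 245.2, 124.3]
eef_rot: [[0.002, 1.0, 0.0], [1.0, -0.002, 0.001], [0.001, 0.0, -1.0]]
force: [0.1, 1.0, -0.6]
width: 36.4
grip_force: 0.0
```

```bash
python3 - <<'E'
from h import *
ps,ds=grab('side');a,_=grab('top')
f=lambda p,r:cv2.resize(p[r[0]:r[1],r[2]:r[3]],(390,390),interpolation=cv2.INTER_CUBIC)
cv2.imwrite('pics/c6.png',np.hstack([f(a,(150,230,220,300)),f(ps,(170,300,250,380))])[:,:,::-1])
print(get_state()['force'])
E
```

```text
[-0.35795208  0.31162875 -0.20637866]
```

View pics/c6.png

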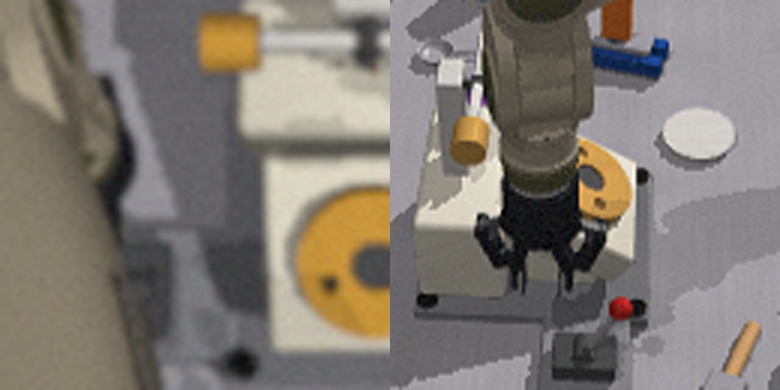

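The side view shows the lever still leaning to the robot at (620,307), with the fingers beyond it at (540,280), so they missed the knob. I'll measure both.

```bash
python3 - <<'E'
from h import *
m=camera_model('side');K=np.array(m['camera_matrix']);R=np.array(m['orientation']);e=np.array(m['eye'])
def proj(p):
    q=R.T@(np.array(p,float)-e);return (K@q/q[2])[:2]
s=get_state();T=s['tool_pos']
ps,ds=load('side');P=pts('side',ds)
for dx in(-18,18):print('tip proj',proj(T+[dx,11,-20]),proj(T+[dx,0,-20]))
h=cv2.cvtColor(ps,cv2.COLOR_RGB2HSV);k=cv2.inRange(h,(0,150,60),(6,255,255))>0;k[:255]=0;k[290:]=0;k[:,:310]=0;k[:,350:]=0
v,u=np.nonzero(k);q=P[k];print('knob',u.mean(),v.mean(),u.min(),u.max(),v.min(),v.max(),np.percentile(q,[5,50,95],axis=0).round(1))
print('proj of (455,246,115)',proj([455,246,115]),proj([449,246,115]))
ys,xs=np.mgrid[255:275:2,285:318:3]
print(P[268,285:320:2].round(0).tolist())
E
```

```text
tip proj [305.60995302 276.39912611] [305.83624475 273.67743166]
tip proj [294.33236884 275.9033824 ] [294.61674321 273.18650843]
knob 326.73809523809524 272.23809523809524 323 330 269 275 [[444.6 240.8 116.9]
 [454.2 250.  123.9]
 [466.5 260.8 128.4]]
proj of (455,246,115) [326.68642064 272.65779502] [328.57361387 272.74010219]
[[599.0, 167.0, 32.0], [593.0, 162.0, 26.0], [586.0, 157.0, 20.0], [580.0, 155.0, 19.0], [573.0, 156.0, 21.0], [566.0, 151.0, 15.0], [559.0, 151.0, 15.0], [552.0, 153.0, 19.0], [545.0, 154.0, 20.0], [538.0, 150.0, 15.0], [532.0, 146.0, 11.0], [517.0, 255.0, 146.0], [517.0, 154.0, 22.0], [511.0, 149.0, 16.0], [504.0, 150.0, 18.0], [497.0, 147.0, 15.0], [490.0, 150.0, 19.0], [483.0, 144.0, 12.0]]
```

```bash
python3 - <<'E'
from h import *
T=get_state()['tool_pos'];print(T,get_state()['width'])
ps,ds=load('side');P=pts('side',ds)
k=(np.abs(P[...,0]-T[0])<70)&(np.abs(P[...,1]-T[1])<30)&(P[...,2]>60)&(ds>0)
q=P[k];v,u=np.nonzero(k)
for x0 in range(-60,61,10):
    a=q[np.abs(q[:,0]-T[0]-x0)<5]
    if len(a):print(x0,len(a),np.percentile(a[:,2],[0,5,50]).round(1),a[:,1].mean().round(1))
print(v.max(), ps[262:278,[292,293,294,308,309,310]].max(-1).tolist())
E
```

```text
[539.54454182 245.23423501 124.29273895] 36.38603890368737
-60 220 [ 63.2  87.9 599. ] 258.3
-50 214 [ 60.2 202.7 500. ] 258.8
-40 266 [185.4 194.6 460.6] 256.3
-30 334 [148.  171.7 378.7] 260.9
-20 224 [145.  168.7 398.4] 260.8
-10 112 [209.7 221.5 513.6] 255.7
0 96 [211.8 219.2 621.1] 249.7
10 111 [209.2 220.8 619.3] 252.3
20 221 [140.6 162.7 343.2] 258.3
30 237 [140.9 181.9 377.9] 254.9
40 199 [185.1 191.1 480.7] 248.6
50 121 [191.8 204.5 460.6] 239.4
60 37 [208.2 218.5 236.8] 249.5
283 [[57, 91, 32, 52, 21, 19], [52, 91, 30, 49, 17, 20], [49, 88, 31, 51, 20, 16], [36, 89, 35, 41, 16, 29], [63, 87, 28, 60, 28, 50], [91, 82, 41, 90, 59, 78], [90, 78, 73, 91, 89, 90], [93, 91, 87, 67, 88, 87], [91, 88, 86, 61, 67, 66], [85, 81, 85, 70, 67, 67], [88, 90, 86, 69, 70, 64], [90, 86, 85, 70, 70, 67], [88, 88, 84, 66, 72, 73], [75, 73, 76, 72, 71, 70], [65, 61, 66, 73, 72, 70], [79, 74, 76, 69, 68, 69]]
```

The camera puts the fingertips near z = 141, about 40 mm higher than assumed, so they passed over the knob. I'll go back, open, and come down about 32 mm lower.

Request:
jog_arm --plan "-1 0 0 .8 0 0 0;-1 -.84 0 .4 0 0 0;-1 -.84 0 0 0 0 0;-1 -.84 0 0 0 0 0;-1 -.84 0 0 0 0 0;-1 0 0 -.8 0 0 0;-1 0 0 -.4 0 0 0;-1 0 0 0 0 0 0"

```text
t: 25.55
tool_pos: [455.1, 245.0, 123.5]
eef_rot: [[0.002, 1.0, -0.001], [1.0, -0.002, 0.0], [0.0, -0.001, -1.0]]
force: [0.2, 0.4, -0.1]
width: 85.1
grip_force: 0.0
```

Request:
jog_arm --plan "-1 0 0 -.5 0 0 0;-1 0 0 -.5 0 0 0;-1 0 0 -.3 0 0 0;.15 0 0 0 0 0 0;.15 0 0 0 0 0 0;.15 0 0 0 0 0 0"

```text
t: 26.3
tool_pos: [456.1, 245.4, 92.1]
eef_rot: [[0.002, 1.0, 0.001], [1.0, -0.002, 0.001], [0.001, 0.001, -1.0]]
force: [-0.4, -0.3, 0.2]
width: 36.7
grip_force: 0.0
```

```bash
python3 - <<'E'
from h import *
ps,ds=grab('side')
cv2.imwrite('pics/c7.png',cv2.resize(ps[190:310,260:400],(700,600),interpolation=cv2.INTER_CUBIC)[:,:,::-1])
E
```

```text
(no output)
```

View pics/c7.png

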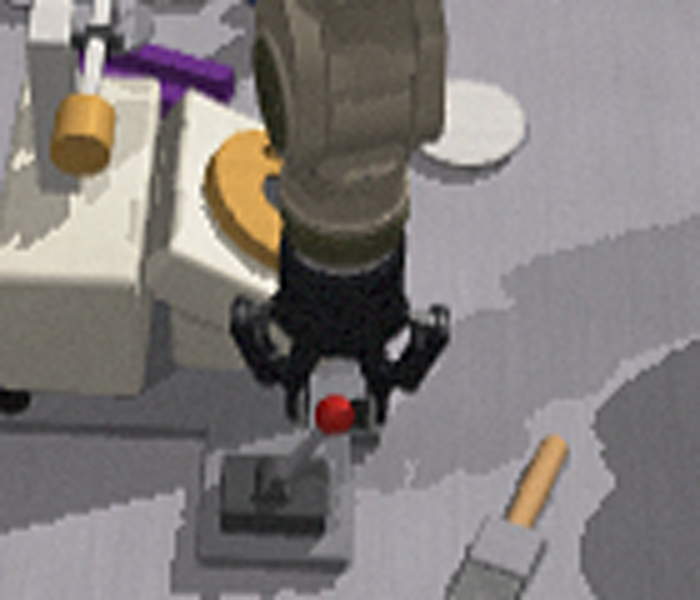

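The side view now shows the red knob (335,413 in the crop) between the two fingers (300,400 and 370,420), with the tips below its centre. Push again.

Request:
jog_arm --plan ".15 .5 0 0 0 0 0;.15 .5 0 0 0 0 0;.15 0 0 0 0 0 0"

```text
t: 26.72
tool_pos: [482.6, 245.2, 91.8]
eef_rot: [[0.003, 1.0, 0.002], [1.0, -0.003, 0.001], [0.001, 0.002, -1.0]]
force: [-0.3, -0.1, 0.2]
width: 36.6
grip_force: 0.0
```

```bash
cat > k.py <<'E'
from h import *
ps,ds=grab('side');P=pts('side',ds)
h=cv2.cvtColor(ps,cv2.COLOR_RGB2HSV);k=cv2.inRange(h,(0,150,60),(6,255,255))>0;k[:250]=0;k[290:]=0;k[:,:280]=0;k[:,350:]=0
v,u=np.nonzero(k);print(u.mean(),v.mean(),len(u),np.median(P[k],0).round(1));print(get_state()['force'])
E
python3 k.py
```

```text
319.780487804878 270.4634146341463 41 [476.6 252.1 130.7]
[-0.85055085 -0.19067043  0.28953361]
```

Request:
jog_arm --plan ".15 .5 0 0 0 0 0;.15 .5 0 0 0 0 0;.15 .5 0 0 0 0 0;.15 .4 0 0 0 0 0;.15 .3 0 0 0 0 0;.15 .12 0 0 0 0 0;.15 0 0 0 0 0 0"

```text
t: 27.65
tool_pos: [539.0, 245.2, 91.8]
eef_rot: [[0.002, 1.0, 0.001], [1.0, -0.002, 0.001], [0.001, 0.001, -1.0]]
force: [-0.0, -0.5, 0.3]
width: 36.6
grip_force: 0.0
```

```bash
python3 k.py
```

```text
302.1860465116279 271.4651162790698 43 [533.1 252.7 122.4]
[ 0.39256662  0.22643514 -0.33027762]
```

Request:
jog_arm --plan ".15 .1 0 0 0 0 0;.15 .06 0 0 0 0 0;.15 0 0 0 0 0 0;.15 0 0 0 0 0 0;.15 0 0 0 0 0 0;.15 0 0 0 0 0 0;.15 0 0 0 0 0 0;.15 0 0 0 0 0 0"

```text
t: 28.7
tool_pos: [541.5, 245.2, 91.6]
eef_rot: [[0.002, 1.0, -0.002], [1.0, -0.002, 0.001], [0.001, -0.002, -1.0]]
force: [-5.5, 0.3, 2.2]
width: 36.5
grip_force: 2.7
```

```bash
python3 k.py
```

```text
301.64285714285717 271.6666666666667 42 [533.8 253.5 122.3]
[-6.00959158 -0.13116868  1.88904851]
```

Request:
jog_arm --plan ".15 0 0 0 0 0 0;.15 0 0 0 0 0 0;.15 0 0 0 0 0 0;.15 0 0 0 0 0 0;.15 0 0 0 0 0 0;.15 0 0 0 0 0 0;.15 0 0 0 0 0 0;.15 0 0 0 0 0 0"

```text
t: 29.75
tool_pos: [541.5, 245.2, 91.6]
eef_rot: [[0.002, 1.0, -0.002], [1.0, -0.002, 0.001], [0.001, -0.002, -1.0]]
force: [-5.4, 1.1, 1.7]
width: 36.4
grip_force: 2.7
```

Request:
jog_arm --plan ".15 -.4 0 0 0 0 0;.15 -.6 0 0 0 0 0;.15 -.6 0 0 0 0 0;.15 -.6 0 0 0 0 0;.15 -.6 0 0 0 0 0;.15 -.5 0 0 0 0 0;.15 -.3 0 0 0 0 0;.15 0 0 0 0 0 0"

```text
t: 30.75
tool_pos: [452.0, 245.2, 91.7]
eef_rot: [[0.002, 1.0, -0.0], [1.0, -0.002, 0.001], [0.001, -0.0, -1.0]]
force: [-0.2, -0.3, 0.3]
width: 36.5
grip_force: 0.0
```

```bash
python3 k.py
```

```text
327.0 272.5813953488372 43 [453.9 252.2 124.1]
[-0.39378937  0.21873471 -0.25201781]
```

Request:
jog_arm --plan ".15 -.1 0 0 0 0 0;.15 -.08 0 0 0 0 0;.15 0 0 0 0 0 0;.15 0 0 0 0 0 0"

```text
t: 31.3
tool_pos: [448.9, 245.2, 91.8]
eef_rot: [[0.002, 1.0, 0.001], [1.0, -0.002, 0.001], [0.001, 0.001, -1.0]]
force: [3.7, 0.4, -2.2]
width: 36.1
grip_force: 1.8
```

Request:
jog_arm --plan ".15 .2 0 0 0 0 0;-1 .05 0 0 0 0 0;-1 0 0 0 0 0 0;-1 0 0 0 0 0 0;-1 0 0 .6 0 0 0;-1 0 0 1 0 0 0;-1 0 0 1 0 0 0;-1 0 0 1 0 0 0"

```text
t: 32.3
tool_pos: [454.5, 245.3, 183.7]
eef_rot: [[0.002, 1.0, 0.001], [1.0, -0.002, 0.001], [0.001, 0.001, -1.0]]
force: [-0.2, -0.2, 1.0]
width: 85.5
grip_force: 0.0
```

Request:
jog_arm --plan "-1 -.5 0 .5 0 0 0;-1 -.3 0 0 0 0 0;-1 0 0 0 0 0 0;-1 0 0 0 0 0 0;-1 0 0 0 0 0 0;-1 0 0 0 0 0 0"

```text
t: 33.05
tool_pos: [434.5, 245.1, 193.8]
eef_rot: [[0.002, 1.0, -0.0], [1.0, -0.002, 0.001], [0.001, -0.0, -1.0]]
force: [-0.6, -0.5, 0.9]
width: 85.2
grip_force: 0.0
```

```bash
python3 k.py; python3 - <<'E'
from h import *
a,_=grab('side');t,_=grab('top')
f=lambda p,r:cv2.resize(p[r[0]:r[1],r[2]:r[3]],(390,325),interpolation=cv2.INTER_CUBIC)
cv2.imwrite('pics/c8.png',np.hstack([f(t,(140,240,285,405)),f(a,(160,290,240,396))])[:,:,::-1])
E
```

```text
327.5217391304348 272.67391304347825 46 [452.3 251.1 121.5]
[0.51419286 0.75772194 0.27705776]
```

View pics/c8.png

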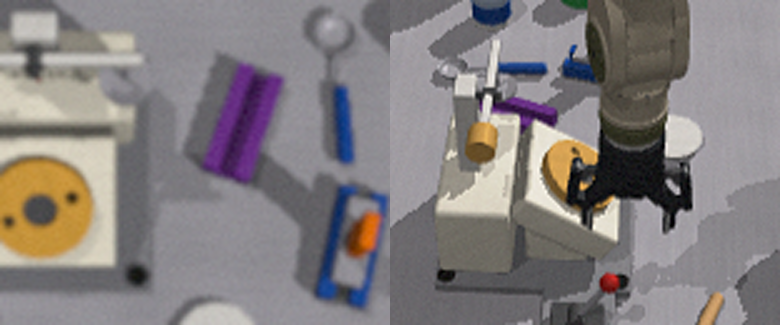

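The ring is turned with its holes at (72,198) and (8,221). The spanner stands in the blue rack at (365,235), the lever knob is back at (612,283), and the gripper is clear of everything.

```bash
python3 -c "
from bench import *
print(finish_job())"
```

```text
the job is handed in; nothing more can be done
None
```

I handed the job in at about 33 s, and the judge returned no verdict. By camera and force readings, the ring is at its stop, the spanner is back in its rack, and the lever was released for about two seconds and then fully arrested again. The fingers passed over the knob on the first try, so the lever swing took a second, lower pass.

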